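# Close up the laundry cartons in the drip tray

## Robot

A 7-joint arm with a two-finger parallel gripper is mounted at the origin on the work surface. World frame = base frame: x ahead of the robot, y to its left, z up, the work surface at z = 0. Lengths are in m, angles in rad, forces in N, time in s.
With the tool pointing down it reaches from about 0.4 to 0.875 m from the base axis. Payload 19.3 kg.
Tool frame: the origin (TCP) lies midway between the tips of the shut fingers; the grasp point (between the pads) lies 19 mm behind it (tcp_to_grasp is the z of the grasp point in the tool frame, in m); z points along the fingers, y is the line along which they close (so a half turn about z gives the same grasp; the last joint's range is limited). The gripper opens to 85 mm and grips with 20 to 120 N. Pads are 22 mm wide; open, the fingers measure 114 mm over their backs; the gripper's body (76 mm by 85 mm) begins 54 mm behind the grasp point. The pads swing forward as they close: fully open they stand 13 mm farther back than shut.
Start: joints at [1.272, 0.521, -0.036, 1.599, 0.021, 1.021, -0.113], TCP at [0.142, -0.609, 0.231] pointing down, gripper open.
Joint ranges: [-2.91, 2.91], [-0.3, 2.13], [-1.5, 1.42], [0.17, 2.43], [-1.26, 4.41], [0.16, 1.93], [-2.52, 2.52]. Speed limits (rad/s): [1.89, 1.89, 2.39, 2.39, 3.01, 3.01, 3.01].

## Interface

Orientations are given as [roll, pitch, yaw] about the fixed x, y, z axes, in that order (R = Rz(yaw) Ry(pitch) Rx(roll)).
In Python, from workcell import * gives the robot as it stands.
- The arm moves only by the tool send_rows, never from a script. Its argument "increments" is a list of rows, each a list of 3 entries, a list of its own where there are three numbers: the shift along the tool's x, y, z in mm, then the turn, a rotation vector about the tool's x, y, z in degrees, then the gripper's target within -1 to 1 (fully open at 1, half-way at 0, shut at -1). In form: [[[x, y, z], [wx, wy, wz], grip], ...]. A call has 1 to 10 rows; each row is the pose to reach, as a shift and turn from the pose commanded when the call began, along the tool's axes at that moment; what a row does not reach only later rows make up. A row lasts 1/10 s, in which the tool goes at most 50 mm and 8.59 degrees, less where a joint would pass 70% of its speed; a pose out of reach is approached as far as the arm can. A call with a gripper value outside its range is refused whole. The fingers move at their own pace and stop on an object; "newtons" is the grip in N (left out, the last holds). Time passes only in rows, so rows that repeat a pose let the fingers close. It gives the time, the measured TCP pose, the force, the opening and the grip force at its end, in the units of the state.
- observe(): the state, without advancing time (a new reading comes with each control period).
- grab_frame(name): name is "scene" or "top" or "wrist"; returns the picture (400x640x3 uint8, blue, green, red); there is no depth.
- camera_params(name): a dict with "fovy" (degrees; the focal length in pixels is half the picture's height over the tangent of half this angle, whatever the lens; pixels are square), "cx", "cy" (the principal point, pixels), "distortion" ([k1, k2, p1, p2, k3] as OpenCV has them; the pictures are not rectified), "extrinsics" (4x4, takes a point from world to camera coordinates). Camera axes: x right, y down, z forward; pixel columns grow to the right and rows downward; lengths in m; the calibration is good to about 2 mm. A picture is of the moment at which its call begins: read the wrist's pose just before it. camera_params takes no time and is no camera call; for the wrist camera it gives the pose at the moment of the call.
- job_done(): hands the job in; it is judged then, once.
The state is a dict: "clock": time; "qpos": joint angles; "qd": joint speeds; "joint_efforts": joint torques, N m; "position": TCP position; "tool_rot": TCP orientation; "force": force on the tool from outside, world axes, zero at the start; "moment": the same for the moment, N m; "grip_width": finger opening in m; "finger_force": force on a finger pad.
Only numpy, scipy, OpenCV 4.12 (cv2) and the standard library are available. Lean on these libraries where they do the work, as an engineer would, in place of code of your own. Each camera call takes 0.05 s, during which the arm holds its last target. There are 200 camera calls.

## Task

Make room in the drip tray for one more carton: nudge the four upright cartons into one tight, straight row along the tray's tall far wall, starting hard against its tall left end wall, each square and flush to the far wall and touching its neighbour, in any order. Slide them gently: do not lift or topple them, do not shove the tray along the counter, and leave the other things where they are.

Things in the scene. Friction and masses are not known exactly. Their poses are not given: they have to be found in the camera images.
- tray: steel drip tray, 3.2 kg, loose on the counter (slips at about 20 N or more). Inside 250 mm (its x) by 450 mm (its y); floor and walls 4 mm thick. The far wall and the left end wall are a splash-back, tops 64 mm above the counter; the near wall and right end are a 14 mm lip. Origin: centre of underside; x points away from the robot (far wall's inner face at x = +125 mm), y to its left (left wall's inner face at y = +225 mm)
- carton_a_mid (a point): upright cardboard carton with a paper band, about 0.3 kg: 110 mm deep (own x), 130 mm tall, 70 to 86 mm wide (own y; the four widths differ and are not given). Starts standing in the tray, turned up to 0.3 rad from the tray's axes. Pushed too high it topples: keep within 45 mm of the tray's floor on its sides, 65 mm on its front. Sliding one takes 1 to 3 N, all four 3 to 15 N. This point is its centre, 65 mm above the tray's floor
- carton_b_mid (a point): upright cardboard carton with a paper band, about 0.3 kg: 110 mm deep (own x), 130 mm tall, 70 to 86 mm wide (own y; the four widths differ and are not given). Starts standing in the tray, turned up to 0.3 rad from the tray's axes. Pushed too high it topples: keep within 45 mm of the tray's floor on its sides, 65 mm on its front. Sliding one takes 1 to 3 N, all four 3 to 15 N. This point is its centre, 65 mm above the tray's floor
- carton_c_mid (a point): upright cardboard carton with a paper band, about 0.3 kg: 110 mm deep (own x), 130 mm tall, 70 to 86 mm wide (own y; the four widths differ and are not given). Starts standing in the tray, turned up to 0.3 rad from the tray's axes. Pushed too high it topples: keep within 45 mm of the tray's floor on its sides, 65 mm on its front. Sliding one takes 1 to 3 N, all four 3 to 15 N. This point is its centre, 65 mm above the tray's floor
- carton_d_mid (a point): upright cardboard carton with a paper band, about 0.3 kg: 110 mm deep (own x), 130 mm tall, 70 to 86 mm wide (own y; the four widths differ and are not given). Starts standing in the tray, turned up to 0.3 rad from the tray's axes. Pushed too high it topples: keep within 45 mm of the tray's floor on its sides, 65 mm on its front. Sliding one takes 1 to 3 N, all four 3 to 15 N. This point is its centre, 65 mm above the tray's floor
- scoop: bystander: a small clear measuring scoop lying in the front of the tray, 40 mm wide, 36 mm high, its flat handle 90 mm long along its y; origin under the cup's centre
- detergent_jug: bystander: a blue detergent jug, 85 x 130 mm, 230 mm tall, on the counter left of the tray; origin under its centre
- spray_bottle: bystander: a white trigger spray bottle, 68 mm across, 208 mm tall, beyond the tray; origin under its centre
- starch_can: bystander: a spray-starch can, 58 mm across, 190 mm tall, beyond the tray; origin under its centre
- soda_jar: bystander: a glass jar with a steel lid, 84 mm across, 110 mm tall, left of the tray and nearer the robot; origin under its centre
- lint_roller: bystander: a lint roller lying on the counter right of the tray, 235 mm long along its x, 42 mm high; origin on the counter between roll and handle
- iron: bystander: a flat iron resting on its soleplate well right of the tray, 250 x 100 mm, 140 mm tall; origin under its centre

How it is judged:
By the outcome, as a careful person would: the job done as asked, in the order asked, and still so for the second after the job is handed in, with the robot touching nothing.
It also fails if it takes over 72 s, if anything falls off the work surface, if the arm or the gripper's body presses on something with over 40 N, if the wrist force passes 120 N, or if a joint passes its speed limit or range.

## Working session

There is one attempt and no reset: what is moved stays moved. The work goes in short steps, Python scripts to look and compute and a tool call to move; the robot and the scene stay as the last step left them, time stands still between calls to the robot, and variables do not carry over. Pictures are saved under pics/ and viewed, at most 10 in all, crops included, and the job is handed in when it is done.

Besides the shell and the picture viewer there is one more tool, called after "Call:" as name(argument=value, ...), one argument or row to a line, values as JSON. send_rows: Moves the arm, as the interface text tells. Its arguments: {"type":"object","properties":{"increments":{"type":"array"},"newtons":{"type":"number"}},"required":["increments"]}

```bash
mkdir -p pics; ls; python3 - <<'E'
from workcell import *
import cv2
s=observe();print(s)
for n in("top","scene"):
    p=camera_params(n);print(n,p)
    cv2.imwrite(f"pics/{n}0.png",grab_frame(n))
E
```

```text
pics
{'clock': 0.0, 'qpos': array([ 1.27181158,  0.5220103 , -0.0363176 ,  1.59997143,  0.02118555,
        1.0210977 , -0.11287428]), 'qd': array([-0.00043691, -0.00054332, -0.00138982, -0.00024902, -0.00060918,
       -0.00114736,  0.00102595]), 'joint_efforts': array([-3.71214082e-05, -9.27113700e+01,  1.98014170e+00, -3.69924688e+01,
        1.79241219e-02,  8.34307313e-03, -2.17014025e-05]), 'position': array([ 0.14163754, -0.608411  ,  0.23074125]), 'tool_rot': array([-3.14049256e+00,  7.04988284e-05,  2.28683816e-01]), 'force': array([ 0.26485962, -0.40990083, -0.24337424]), 'moment': array([0.02468404, 0.01365168, 0.01217617]), 'finger_force': 0.0, 'grip_width': 0.08509169400061999}
top {'fovy': 43.9366259572787, 'cx': 312.3888625773988, 'cy': 193.01335836307726, 'distortion': array([-0.09227576,  0.        ,  0.        ,  0.        ,  0.        ]), 'extrinsics': array([[-0.01984041, -0.99974565,  0.01072332, -0.09593636],
       [-0.99522756,  0.01872354, -0.09576813,  0.53094952],
       [ 0.09554299, -0.01257222, -0.99534591,  1.53632609],
       [ 0.        ,  0.        ,  0.        ,  1.        ]])}
scene {'fovy': 44.56476673944535, 'cx': 317.89027533873895, 'cy': 203.60920172316818, 'distortion': array([0.03839163, 0.        , 0.        , 0.        , 0.        ]), 'extrinsics': array([[ 0.89488068,  0.44576333, -0.02199159, -0.4237884 ],
       [ 0.24754627, -0.53674901, -0.80661102, -0.12921318],
       [-0.37136158,  0.71637668, -0.59067337,  1.78505332],
       [ 0.        ,  0.        ,  0.        ,  1.        ]])}
```

View pics/top0.png

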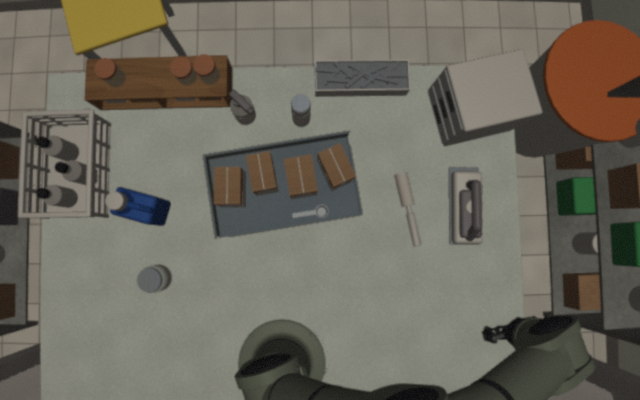

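View pics/scene0.png

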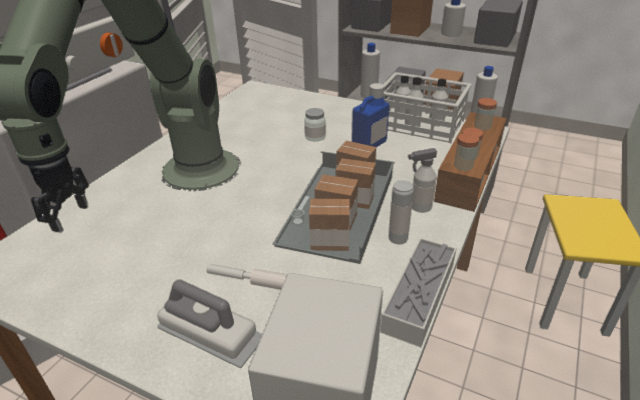

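The top view shows the tray with corners near (205,155), (349,133), (362,215) and (218,238). The cartons are at (228,185), (261,172), (300,175) and (338,165), with the scoop at (320,212).

```bash
cat > h.py <<'E'
from workcell import *
import cv2, numpy as np
def K(p):
    f=200/np.tan(np.radians(p["fovy"]/2)); return np.array([[f,0,p["cx"]],[0,f,p["cy"]],[0,0,1]])
def cast(p,uv,z):
    uv=np.array(uv,float).reshape(-1,1,2)
    n=cv2.undistortPoints(uv,K(p),p["distortion"]).reshape(-1,2)
    E=p["extrinsics"];R=E[:3,:3];c=-R.T@E[:3,3]
    d=np.c_[n,np.ones(len(n))]@R
    return c+d*((z-c[2])/d[:,2])[:,None]
def proj(p,P):
    E=p["extrinsics"]
    return cv2.projectPoints(np.array(P,float).reshape(-1,1,3),cv2.Rodrigues(E[:3,:3])[0],E[:3,3],K(p),p["distortion"])[0].reshape(-1,2)
E
python3 - <<'E'
from h import *
p=camera_params("top");im=cv2.imread("pics/top0.png")
for uv,z in [((205,155),.064),((349,133),.064),((362,215),.014),((218,238),.014),((320,212),.03)]: print(uv,cast(p,uv,z)[0].round(3))
hsv=cv2.cvtColor(im,cv2.COLOR_BGR2HSV)
c=im[120:245,195:370];cv2.imwrite("pics/crop0.png",cv2.resize(c,None,fx=4.5,fy=4.5,interpolation=cv2.INTER_CUBIC))
for x,y in [(228,185),(222,175),(228,203),(261,160),(300,190),(212,190)]: print(x,y,im[y,x],hsv[y,x])
E
```

```text
(205, 155) [0.65  0.225 0.064]
(349, 133) [ 0.711 -0.224  0.064]
(362, 215) [ 0.457 -0.262  0.014]
(218, 238) [0.393 0.194 0.014]
(320, 212) [ 0.468 -0.129  0.03 ]
228 185 [ 66  86 106] [ 15  96 106]
222 175 [ 55  76 100] [ 14 115 100]
228 203 [56 73 92] [ 14 100  92]
261 160 [ 58  80 102] [ 15 110 102]
300 190 [ 57  77 100] [ 14 110 100]
212 190 [42 46 50] [15 41 50]
```

View pics/crop0.png

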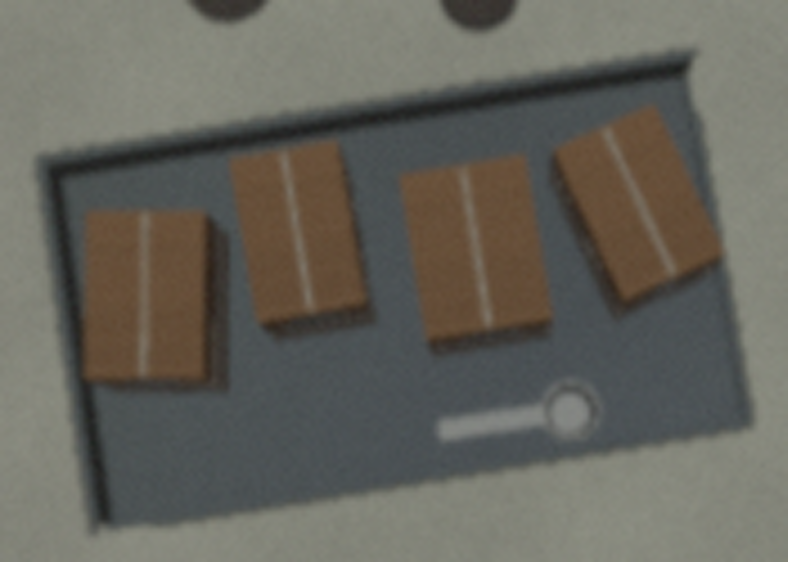

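The crop is sharp. I can see four carton tops, the dark inner faces of the far and left walls, and the scoop at crop (570,410) with its handle to the left.

```bash
cat >> h.py <<'E'
def rects(im,p,ztop=.134,roi=(195,120,370,245),vmin=82):
    """carton tops: list of (cx,cy,[edge yaw], w, d, corners) in world"""
    x0,y0,x1,y1=roi;S=4
    c=cv2.resize(im[y0:y1,x0:x1],None,fx=S,fy=S,interpolation=cv2.INTER_CUBIC)
    h=cv2.cvtColor(cv2.GaussianBlur(c,(0,0),2),cv2.COLOR_BGR2HSV)
    m=((h[...,0]<22)&(h[...,1]>68)&(h[...,2]>vmin)).astype(np.uint8)*255
    m=cv2.morphologyEx(m,cv2.MORPH_CLOSE,np.ones((13,13)));m=cv2.morphologyEx(m,cv2.MORPH_OPEN,np.ones((9,9)))
    out=[]
    for k in cv2.findContours(m,cv2.RETR_EXTERNAL,cv2.CHAIN_APPROX_NONE)[0]:
        if cv2.contourArea(k)<3000: continue
        q=cast(p,(k.reshape(-1,2)+.5)/S+[x0-.5,y0-.5],ztop)[:,:2]
        r=cv2.minAreaRect((q*1000).astype(np.float32))
        out.append((r,q))
    return sorted(out,key=lambda o:-o[0][0][1]),m
T0=None
def tray():
    import json;return json.load(open("tray.json"))
def to_tray(P,t): 
    a=t["yaw"];R=np.array([[np.cos(a),-np.sin(a)],[np.sin(a),np.cos(a)]]);return (np.array(P)[...,:2]-t["c"])@R
def report(im,p,t):
    rs,m=rects(im,p)
    for r,q in rs:
        (cx,cy),(w,h),a=r
        a=a if h>w else a-90          # long side = depth
        W,D=min(w,h),max(w,h)
        a=(a+90-np.degrees(t["yaw"])+45)%90-45
        tc=to_tray([cx/1000,cy/1000],t)*1000
        qt=to_tray(q,t)*1000
        print("centre tray",tc.round(1),"W %.1f D %.1f yaw %.1f deg"%(W,D,a),"x",qt[:,0].min().round(),qt[:,0].max().round(),"y",qt[:,1].min().round(),qt[:,1].max().round())
    return m
E
python3 - <<'E'
from h import *
import json
p=camera_params("top");im=cv2.imread("pics/top0.png")
# tray outer corners from crop picture (scale 4.5): far-left, far-right, near-right, near-left
uv=np.array([[41,158],[693,52],[752,427],[95,530]])/4.5+[195,120]-.39
z=[.064,.064,.014,.014]
w=np.array([cast(p,u,zz)[0,:2] for u,zz in zip(uv,z)])
m=np.array([[.129,.229],[.129,-.229],[-.129,-.229],[-.129,.229]])
A=m-m.mean(0);B=w-w.mean(0)
a=np.arctan2((A[:,0]*B[:,1]-A[:,1]*B[:,0]).sum(),(A*B).sum());
R=np.array([[np.cos(a),-np.sin(a)],[np.sin(a),np.cos(a)]]);c=w.mean(0)-R@m.mean(0)
print(a,c,((w-c)@R-m).round(4).tolist())
json.dump({"yaw":a,"c":c.tolist()},open("tray.json","w"))
mm=report(im,p,tray())
print(to_tray(cast(p,(320,212),.03)[0],tray()))
cv2.imwrite("pics/mask0.png",mm)
E
```

```text
0.13782096597573534 [ 0.55556419 -0.01326572] [[-0.001, -0.0018], [0.0022, -0.0005], [-0.0009, -0.0034], [-0.0003, 0.0057]]
centre tray [ 13.8 159.9] W 76.6 D 108.9 yaw -8.8 deg x -45.0 73.0 y 114.0 204.0
centre tray [39.1 54.6] W 71.9 D 110.1 yaw 1.4 deg x -16.0 95.0 y 18.0 91.0
centre tray [ 10.8 -58.9] W 82.8 D 109.6 yaw 0.8 deg x -44.0 66.0 y -101.0 -17.0
centre tray [  23.6 -169.6] W 73.4 D 110.2 yaw 16.0 deg x -37.0 84.0 y -217.0 -122.0
[-0.10218194 -0.10245008]
```

```bash
cat >> h.py <<'E'
from scipy.spatial.transform import Rotation as Rn
def go(x,y,z,yawoff,tilt):
    """increment from the present pose to a TCP at tray (x,y) mm, world z mm; yawoff/tilt deg"""
    t=tray();s=observe();a=t["yaw"]
    P=np.array([*(Rn.from_euler('z',a).as_matrix()[:2,:2]@np.array([x,y])/1000+t["c"]),z/1000])
    R0=Rn.from_euler('xyz',s["tool_rot"]);R1=Rn.from_euler('xyz',[np.pi,np.radians(tilt),a+np.radians(yawoff)])
    print("to",(x,y,z,yawoff,tilt),"shift",(R0.inv().apply(P-s["position"])*1000).round(0),"turn",np.degrees((R0.inv()*R1).as_rotvec()).round(1))
def where():
    t=tray();s=observe();a=t["yaw"]
    f=Rn.from_euler('z',-a).apply(s["force"])
    print("t %.2f"%s["clock"],"tray",(to_tray(s["position"],t)*1000).round(1),"z %.1f"%(s["position"][2]*1000),"rot",np.degrees(s["tool_rot"]-[0,0,a]).round(1),"F tray",f.round(1),"w %.3f"%s["grip_width"],"q",s["qpos"].round(2))
E
python3 - <<'E'
from h import *
go(-75,-170,220,0,-35)
where()
E
```

```text
to (-75, -170, 220, 0, -35) shift [ 448. -323.   11.] turn [-1.6 35.   5. ]
t 0.10 tray [-491.8 -532.7] z 230.8 rot [-179.9    0.     5.2] F tray [ 0.6 -0.3 -0.1] w 0.085 q [ 1.27  0.52 -0.04  1.6   0.02  1.02 -0.11]
```

Call:
send_rows(
  increments=[
    [[448,-323,11],[-1.6,35,5],-0.3],
    [[448,-323,11],[-1.6,35,5],-0.3],
    [[448,-323,11],[-1.6,35,5],-0.3],
    [[448,-323,11],[-1.6,35,5],-0.3],
    [[448,-323,11],[-1.6,35,5],-0.3],
    [[448,-323,11],[-1.6,35,5],-0.3],
    [[448,-323,11],[-1.6,35,5],-0.3],
    [[448,-323,11],[-1.6,35,5],-0.3],
    [[448,-323,11],[-1.6,35,5],-0.3],
    [[448,-323,11],[-1.6,35,5],-0.3],
  ],
  newtons=40,
)

```text
clock: 1.1
position: [0.4711, -0.2306, 0.2213]
tool_rot: [3.141, -0.611, 0.138]
force: [1.4, -1.8, -0.3]
grip_width: 0.03
finger_force: 0.0
```

```bash
python3 - <<'E'
from h import *
where();go(-75,-170,220,0,-35);go(-75,-170,52,0,-35)
E
```

```text
t 1.10 tray [-113.5 -203.7] z 221.3 rot [180. -35.   0.] F tray [ 1.2 -2.  -0.3] w 0.030 q [ 1.11  0.3  -0.62  2.24 -0.89  0.26 -0.06]
to (-75, -170, 220, 0, -35) shift [ 31. -34.  23.] turn [ 0. -0.  0.]
to (-75, -170, 52, 0, -35) shift [-66. -34. 161.] turn [ 0. -0.  0.]
```

Call:
send_rows(
  increments=[
    [[-66,-34,161],[0,0,0],-0.3],
    [[-66,-34,161],[0,0,0],-0.3],
    [[-66,-34,161],[0,0,0],-0.3],
    [[-66,-34,161],[0,0,0],-0.3],
    [[-66,-34,161],[0,0,0],-0.3],
  ],
)

```text
clock: 1.6
position: [0.5136, -0.235, 0.1176]
tool_rot: [-3.087, -0.562, 0.14]
force: [0.3, -0.5, 0.1]
grip_width: 0.0299
finger_force: 0.0
```

```bash
python3 - <<'E'
from h import *
where();go(-75,-170,52,0,-35)
p=camera_params("wrist");cv2.imwrite("pics/w1.png",grab_frame("wrist"))
im=grab_frame("top");cv2.imwrite("pics/t1.png",im)
cv2.imwrite("pics/s1.png",cv2.resize(grab_frame("scene")[100:280,240:440],None,fx=3,fy=3))
where()
E
```

```text
t 1.60 tray [ -72.  -213.8] z 117.6 rot [-1.769e+02 -3.220e+01  1.000e-01] F tray [ 0.2 -0.6  0.1] w 0.030 q [ 0.91  0.56 -0.46  2.18 -1.26  0.16  0.37]
to (-75, -170, 52, 0, -35) shift [-37. -41.  56.] turn [-3.2  2.8  0. ]
t 1.75 tray [ -72.5 -213.7] z 118.7 rot [-1.769e+02 -3.230e+01  1.000e-01] F tray [0.  0.5 0. ] w 0.030 q [ 0.91  0.55 -0.47  2.18 -1.26  0.16  0.37]
```

View pics/s1.png

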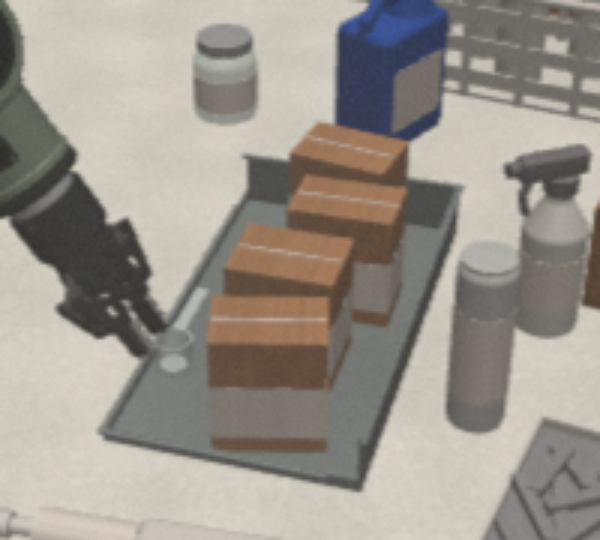

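The scene view shows the gripper near the tray's front, next to the scoop, with all cartons upright. Joints 5 and 6 are at their limits, so a 35° tilt is too much. I'll use 20° with the TCP at 56 mm.

```bash
python3 - <<'E'
from h import *
go(-75,-170,90,0,-20)
E
```

```text
to (-75, -170, 90, 0, -20) shift [-17. -42.  25.] turn [ -3.1 -12.2   0.4]
```

Call:
send_rows(
  increments=[
    [[-17,-42,25],[-3.1,-12.2,0.4],-0.3],
    [[-17,-42,25],[-3.1,-12.2,0.4],-0.3],
    [[-17,-42,25],[-3.1,-12.2,0.4],-0.3],
    [[-17,-42,25],[-3.1,-12.2,0.4],-0.3],
  ],
)

```text
clock: 2.15
position: [0.5048, -0.1962, 0.0907]
tool_rot: [-3.128, -0.374, 0.138]
force: [-0.3, 0.9, -0.6]
grip_width: 0.0299
finger_force: 0.0
```

```bash
python3 - <<'E'
from h import *
where();go(-70,-168,56,0,-20);go(-45,-168,56,0,-20);go(0,-168,56,0,-20)
E
```

```text
t 2.15 tray [ -75.4 -174.2] z 90.7 rot [-179.2  -21.4    0. ] F tray [-0.1  1.  -0.6] w 0.030 q [ 0.38  0.52  0.    2.19 -1.08  0.22 -0.01]
to (-70, -168, 56, 0, -20) shift [-8. -6. 34.] turn [-0.8 -1.4  0. ]
to (-45, -168, 56, 0, -20) shift [16. -6. 43.] turn [-0.8 -1.4  0. ]
to (0, -168, 56, 0, -20) shift [58. -5. 60.] turn [-0.8 -1.4  0. ]
```

Call:
send_rows(
  increments=[
    [[-8,-6,34],[-0.8,-1.4,0],-0.3],
    [[-8,-6,34],[-0.8,-1.4,0],-0.3],
    [[16,-6,43],[-0.8,-1.4,0],-0.3],
    [[20,-6,45],[-0.8,-1.4,0],-0.3],
    [[25,-6,47],[-0.8,-1.4,0],-0.3],
    [[30,-6,49],[-0.8,-1.4,0],-0.3],
    [[35,-6,51],[-0.8,-1.4,0],-0.3],
    [[40,-6,53],[-0.8,-1.4,0],-0.3],
    [[45,-6,55],[-0.8,-1.4,0],-0.3],
    [[50,-6,57],[-0.8,-1.4,0],-0.3],
  ],
)

```text
clock: 3.15
position: [0.5714, -0.1801, 0.0552]
tool_rot: [-3.141, -0.35, 0.139]
force: [-1.8, -0.2, 1.2]
grip_width: 0.0301
finger_force: 0.7
```

```bash
python3 - <<'E'
from h import *
where()
p=camera_params("top");im=grab_frame("top");report(im,p,tray())
c=im[110:250,195:375];cv2.imwrite("pics/t2.png",cv2.resize(c,None,fx=4,fy=4,interpolation=cv2.INTER_CUBIC))
go(0,-168,56,0,-20);go(8,-168,56,0,-20)
E
```

```text
t 3.15 tray [  -7.3 -167.5] z 55.2 rot [-1.8e+02 -2.0e+01  1.0e-01] F tray [-1.9  0.   1.2] w 0.030 q [ 0.16  0.65  0.16  2.07 -1.17  0.26 -0.03]
centre tray [ 13.4 159.7] W 77.9 D 109.5 yaw -8.9 deg x -46.0 73.0 y 114.0 205.0
centre tray [39. 54.] W 73.0 D 110.7 yaw 1.5 deg x -16.0 94.0 y 17.0 92.0
centre tray [ 10.3 -59.2] W 83.1 D 110.4 yaw 0.6 deg x -45.0 66.0 y -101.0 -17.0
centre tray [  59.  -177.4] W 75.0 D 110.6 yaw 5.2 deg x 2.0 116.0 y -219.0 -136.0
to (0, -168, 56, 0, -20) shift [6. 1. 1.] turn [-0.  -0.1  0.1]
to (8, -168, 56, 0, -20) shift [14.  1.  4.] turn [-0.  -0.1  0.1]
```

View pics/t2.png

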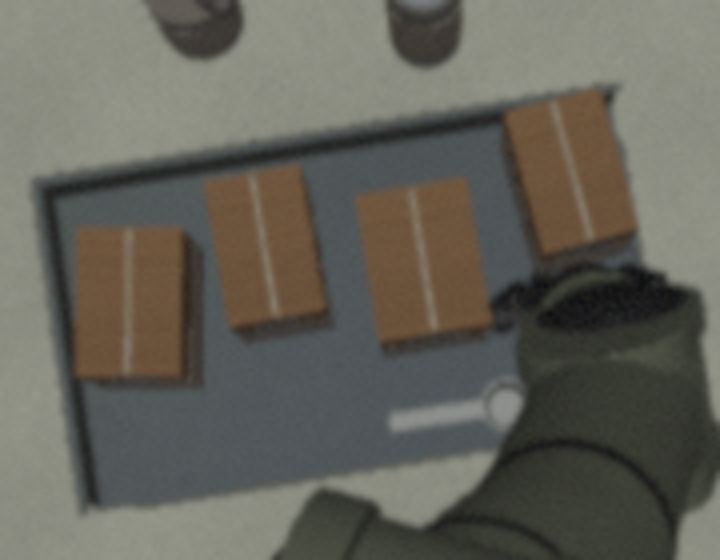

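The top view shows the push working. Carton d is upright, nearly square and close to the far wall (crop (570,170)); the others and the scoop haven't moved.

Call:
send_rows(
  increments=[
    [[4,0,1],[0,0,0],-0.3],
    [[8,0,2],[0,0,0],-0.3],
    [[11,0,3],[0,0,0],-0.3],
    [[13,0,4],[0,0,0],-0.3],
    [[14,0,4],[0,0,0],-0.3],
  ],
)

```text
clock: 3.7
position: [0.5854, -0.1779, 0.0561]
tool_rot: [-3.141, -0.35, 0.14]
force: [-3.5, 0.4, 0.0]
grip_width: 0.0303
finger_force: 1.4
```

```bash
python3 - <<'E'
from h import *
where()
p=camera_params("top");im=grab_frame("top");report(im,p,tray())
E
```

```text
t 3.70 tray [   6.9 -167.2] z 56.1 rot [-1.8e+02 -2.0e+01  1.0e-01] F tray [-3.5  0.9  0. ] w 0.030 q [ 0.13  0.67  0.2   2.04 -1.15  0.28 -0.08]
centre tray [ 13.4 159.7] W 77.9 D 109.5 yaw -8.9 deg x -46.0 73.0 y 114.0 205.0
centre tray [38.8 54. ] W 73.0 D 110.5 yaw 1.5 deg x -16.0 95.0 y 17.0 92.0
centre tray [ 10.3 -59.3] W 83.1 D 110.4 yaw 0.7 deg x -45.0 66.0 y -101.0 -17.0
centre tray [  70.4 -180.5] W 74.7 D 109.5 yaw 1.1 deg x 15.0 126.0 y -218.0 -142.0
```

Call:
send_rows(
  increments=[
    [[-72,0,-26],[0,0,0],-0.3],
    [[-72,0,-26],[0,0,0],-0.3],
    [[-72,-108,-26],[0,0,0],-0.3],
    [[-72,-108,-26],[0,0,0],-0.3],
    [[-72,-108,-26],[0,0,0],-0.3],
    [[-56,-108,-20],[0,0,0],-0.3],
    [[-51,-108,-19],[0,0,0],-0.3],
    [[-46,-108,-17],[0,0,0],-0.3],
    [[-40,-108,-15],[0,0,0],-0.3],
    [[-34,-108,-12],[0,0,0],-0.3],
  ],
)

```text
clock: 4.75
position: [0.541, -0.0795, 0.066]
tool_rot: [-3.135, -0.331, 0.139]
force: [-1.3, 0.3, 2.2]
grip_width: 0.0299
finger_force: 0.8
```

```bash
python3 - <<'E'
from h import *
where();go(-15,-59,56,0,-20);go(7,-59,56,0,-20)
E
```

```text
t 4.75 tray [-23.6 -63.6] z 66.0 rot [-179.6  -19.     0. ] F tray [-1.3  0.5  2.2] w 0.030 q [-0.02  0.58  0.14  2.19 -1.26  0.16 -0.11]
to (-15, -59, 56, 0, -20) shift [ 5. -5. 12.] turn [-0.4  1.   0. ]
to (7, -59, 56, 0, -20) shift [26. -4. 19.] turn [-0.4  1.   0. ]
```

```bash
python3 - <<'E'
from h import *
p=camera_params("top");im=grab_frame("top");report(im,p,tray())
for x in(-32,-15,7): go(x,-60,58,0,-12)
E
```

```text
centre tray [ 13.4 159.6] W 77.4 D 109.5 yaw -8.9 deg x -46.0 73.0 y 114.0 205.0
centre tray [38.8 54. ] W 73.0 D 110.4 yaw 1.5 deg x -16.0 95.0 y 17.0 92.0
centre tray [ 39.6 -60.3] W 82.9 D 110.5 yaw 0.1 deg x -16.0 95.0 y -102.0 -19.0
centre tray [  70.4 -180.5] W 74.5 D 109.5 yaw 1.1 deg x 15.0 126.0 y -218.0 -142.0
to (-32, -60, 58, 0, -12) shift [-11.  -3.   4.] turn [-0.4 -7.   0.1]
to (-15, -60, 58, 0, -12) shift [ 5. -3. 10.] turn [-0.4 -7.   0.1]
to (7, -60, 58, 0, -12) shift [25. -3. 17.] turn [-0.4 -7.   0.1]
```

Call:
send_rows(
  increments=[
    [[-11,-3,4],[-0.4,-7,0.1],-0.3],
    [[-11,-3,4],[-0.4,-7,0.1],-0.3],
    [[-3,-3,7],[-0.4,-7,0.1],-0.3],
    [[3,-3,9],[-0.4,-7,0.1],-0.3],
    [[8,-3,11],[-0.4,-7,0.1],-0.3],
    [[13,-3,13],[-0.4,-7,0.1],-0.3],
    [[18,-3,15],[-0.4,-7,0.1],-0.3],
    [[22,-3,16],[-0.4,-7,0.1],-0.3],
    [[25,-3,17],[-0.4,-7,0.1],-0.3],
  ],
)

```text
clock: 5.7
position: [0.5696, -0.0718, 0.0583]
tool_rot: [-3.141, -0.209, 0.138]
force: [-1.2, -0.3, -0.5]
grip_width: 0.0299
finger_force: 0.5
```

```bash
python3 - <<'E'
from h import *
where()
p=camera_params("top");im=grab_frame("top");report(im,p,tray())
for x in(7,-40,-25): go(x,54 if x<0 else -60,58,0,-12)
E
```

```text
t 5.70 tray [  5.8 -59.9] z 58.3 rot [-180.  -12.    0.] F tray [-1.2 -0.1 -0.5] w 0.030 q [-0.33  0.7   0.52  2.05 -1.02  0.43 -0.45]
centre tray [ 13.  159.7] W 78.0 D 110.3 yaw -9.1 deg x -47.0 72.0 y 113.0 205.0
centre tray [38.7 54. ] W 73.2 D 110.7 yaw 1.6 deg x -17.0 95.0 y 17.0 92.0
centre tray [ 79.8 -61.7] W 84.4 D 89.6 yaw 0.7 deg x 35.0 124.0 y -104.0 -19.0
centre tray [  70.  -180.3] W 74.5 D 110.1 yaw 1.0 deg x 15.0 125.0 y -218.0 -142.0
to (7, -60, 58, 0, -12) shift [1. 0. 0.] turn [-0.  0.  0.]
to (-40, 54, 58, 0, -12) shift [ -45. -114.   -9.] turn [-0.  0.  0.]
to (-25, 54, 58, 0, -12) shift [ -30. -114.   -6.] turn [-0.  0.  0.]
```

Call:
send_rows(
  increments=[
    [[2,0,0],[0,0,0],-0.3],
    [[-40,0,-8],[0,0,0],-0.3],
    [[-40,-57,-8],[0,0,0],-0.3],
    [[-40,-114,-8],[0,0,0],-0.3],
    [[-40,-114,-8],[0,0,0],-0.3],
    [[-30,-114,-6],[0,0,0],-0.3],
    [[-25,-114,-5],[0,0,0],-0.3],
    [[-20,-114,-4],[0,0,0],-0.3],
    [[-15,-114,-3],[0,0,0],-0.3],
    [[-10,-114,-2],[0,0,0],-0.3],
  ],
)

```text
clock: 6.75
position: [0.5438, 0.0391, 0.0582]
tool_rot: [-3.141, -0.209, 0.137]
force: [-1.2, 0.0, -1.2]
grip_width: 0.0297
finger_force: 0.5
```

Call:
send_rows(
  increments=[
    [[4,0,1],[0,0,0],-0.3],
    [[7,0,2],[0,0,0],-0.3],
    [[10,0,2],[0,0,0],-0.3],
    [[10,0,2],[0,0,0],-0.3],
  ],
)

```text
clock: 7.15
position: [0.5531, 0.041, 0.058]
tool_rot: [-3.141, -0.208, 0.138]
force: [-2.7, -1.3, -0.7]
grip_width: 0.0298
finger_force: 1.3
```

```bash
python3 - <<'E'
from h import *
where()
p=camera_params("top");im=grab_frame("top");report(im,p,tray())
for x in(7,-70,-56): go(x,160 if x<0 else 54,58,0,-12)
E
```

```text
t 7.15 tray [ 5.  54.1] z 58.0 rot [-180.   -11.9    0. ] F tray [-2.8 -0.9 -0.7] w 0.030 q [-0.59  0.69  0.55  2.11 -1.05  0.39 -0.64]
centre tray [ 13.  159.6] W 78.2 D 110.2 yaw -9.0 deg x -38.0 73.0 y 113.0 205.0
centre tray [68.8 49.6] W 74.0 D 109.3 yaw 0.1 deg x 14.0 123.0 y 13.0 87.0
centre tray [ 69.6 -61. ] W 84.7 D 109.7 yaw -0.5 deg x 15.0 125.0 y -104.0 -19.0
centre tray [  70.1 -180.3] W 74.6 D 110.1 yaw 0.9 deg x 15.0 125.0 y -218.0 -142.0
to (7, 54, 58, 0, -12) shift [2. 0. 0.] turn [-0.   0.1  0. ]
to (-70, 160, 58, 0, -12) shift [ -73. -106.  -15.] turn [-0.   0.1  0. ]
to (-56, 160, 58, 0, -12) shift [ -60. -106.  -12.] turn [-0.   0.1  0. ]
```

```bash
python3 - <<'E'
from h import *
for x in(-75,-58,-20): go(x,163,61,0,-6)
E
```

```text
to (-75, 163, 61, 0, -6) shift [ -78. -109.  -19.] turn [-0.  -5.9  0. ]
to (-58, 163, 61, 0, -6) shift [ -61. -109.  -16.] turn [-0.  -5.9  0. ]
to (-20, 163, 61, 0, -6) shift [ -24. -109.   -8.] turn [-0.  -5.9  0. ]
```

Call:
send_rows(
  increments=[
    [[2,0,0],[0,0,0],-0.3],
    [[-40,0,-10],[0,-3,0],-0.3],
    [[-78,0,-19],[0,-5.9,0],-0.3],
    [[-78,-50,-19],[0,-5.9,0],-0.3],
    [[-78,-109,-19],[0,-5.9,0],-0.3],
    [[-78,-109,-19],[0,-5.9,0],-0.3],
    [[-78,-109,-19],[0,-5.9,0],-0.3],
  ],
)

```text
clock: 7.9
position: [0.4588, 0.1404, 0.0607]
tool_rot: [-3.141, -0.106, 0.143]
force: [0.3, -1.0, -0.1]
grip_width: 0.03
finger_force: 0.0
```

```bash
python3 - <<'E'
from h import *
where()
for x in(-75,-58,-20,7): go(x,163,61,0,-6)
E
```

```text
t 7.90 tray [-74.7 165.5] z 60.7 rot [-180.    -6.1    0.3] F tray [ 0.2 -1.  -0.1] w 0.030 q [-0.93  0.67  0.67  2.21 -0.99  0.45 -0.91]
to (-75, 163, 61, 0, -6) shift [-0.  3. -0.] turn [-0.1 -0.1  0.3]
to (-58, 163, 61, 0, -6) shift [17.  3.  1.] turn [-0.1 -0.1  0.3]
to (-20, 163, 61, 0, -6) shift [54.  3.  6.] turn [-0.1 -0.1  0.3]
to (7, 163, 61, 0, -6) shift [81.  3.  8.] turn [-0.1 -0.1  0.3]
```

Call:
send_rows(
  increments=[
    [[15,3,1],[0,0,0],-0.3],
    [[20,3,2],[0,0,0],-0.3],
    [[26,3,2],[0,0,0],-0.3],
    [[32,3,3],[0,0,0],-0.3],
    [[38,3,4],[0,0,0],-0.3],
    [[44,3,5],[0,0,0],-0.3],
    [[50,3,5],[0,0,0],-0.3],
    [[56,3,6],[0,0,0],-0.3],
    [[62,3,6],[0,0,0],-0.3],
    [[67,3,7],[0,0,0],-0.3],
  ],
)

```text
clock: 8.9
position: [0.5266, 0.1447, 0.0609]
tool_rot: [-3.141, -0.106, 0.139]
force: [-1.9, 0.1, 1.0]
grip_width: 0.03
finger_force: 1.0
```

Call:
send_rows(
  increments=[
    [[4,0,0],[0,0,0],-0.3],
    [[7,0,1],[0,0,0],-0.3],
    [[10,0,1],[0,0,0],-0.3],
    [[10,0,1],[0,0,0],-0.3],
  ],
)

```text
clock: 9.3
position: [0.5364, 0.1459, 0.061]
tool_rot: [-3.141, -0.106, 0.139]
force: [-0.1, 0.3, 0.0]
grip_width: 0.0296
finger_force: 0.0
```

```bash
python3 - <<'E'
from h import *
where()
p=camera_params("top");im=grab_frame("top");report(im,p,tray())
E
```

```text
t 9.30 tray [  2.9 160.3] z 61.0 rot [-180.    -6.1    0. ] F tray [-0.1  0.3  0. ] w 0.030 q [-0.88  0.77  0.71  2.02 -0.93  0.58 -0.97]
centre tray [ 78.1 167.4] W 79.8 D 89.4 yaw -1.2 deg x 33.0 122.0 y 127.0 207.0
centre tray [68.7 49.4] W 73.6 D 109.9 yaw 0.6 deg x 14.0 124.0 y 13.0 87.0
centre tray [ 69.5 -61.2] W 84.8 D 109.5 yaw -0.1 deg x 15.0 124.0 y -104.0 -19.0
centre tray [  70.2 -180.3] W 74.4 D 110.2 yaw 1.1 deg x 15.0 126.0 y -218.0 -142.0
```

Call:
send_rows(
  increments=[
    [[2,0,0],[0,0,0],-0.3],
    [[4,0,0],[0,0,0],-0.3],
    [[-20,0,-2],[0,0,0],-0.3],
    [[-20,0,-48],[0,0,0],-0.3],
    [[-10,0,-98],[0,0,0],-0.3],
    [[-5,0,-141],[0,0,0],-0.3],
  ],
)

```text
clock: 9.95
position: [0.5164, 0.1427, 0.2028]
tool_rot: [-3.142, -0.106, 0.138]
force: [0.2, 0.8, -0.1]
grip_width: 0.03
finger_force: 0.0
```

```bash
python3 - <<'E'
from h import *
where()
p=camera_params("top");im=grab_frame("top");report(im,p,tray())
go(70,-275,200,90,-35);go(70,-275,200,-90,35)
E
```

```text
t 9.95 tray [-17.3 159.8] z 202.8 rot [-180.    -6.1   -0. ] F tray [ 0.3  0.7 -0.1] w 0.030 q [-1.1   0.58  1.01  1.98 -0.67  0.83 -1.17]
centre tray [ 69.4 167. ] W 79.0 D 108.2 yaw -0.5 deg x 15.0 123.0 y 127.0 206.0
centre tray [69.4 49.2] W 73.6 D 109.4 yaw 0.4 deg x 15.0 124.0 y 13.0 86.0
centre tray [ 69.8 -61.5] W 84.3 D 109.1 yaw -0.0 deg x 15.0 124.0 y -104.0 -19.0
centre tray [  69.9 -180.5] W 73.9 D 109.7 yaw 1.0 deg x 15.0 125.0 y -218.0 -143.0
to (70, -275, 200, 90, -35) shift [ 84. 434.  17.] turn [ 32.   22.3 -85. ]
to (70, -275, 200, -90, 35) shift [ 84. 434.  17.] turn [ 22.5 -32.3  88.7]
```

Call:
send_rows(
  increments=[
    [[84,434,17],[32,22.3,-85],-0.1],
    [[84,434,17],[32,22.3,-85],-0.1],
    [[84,434,17],[32,22.3,-85],-0.1],
    [[84,434,17],[32,22.3,-85],-0.1],
    [[84,434,17],[32,22.3,-85],-0.1],
    [[84,434,17],[32,22.3,-85],-0.1],
    [[84,434,17],[32,22.3,-85],-0.1],
    [[84,434,17],[32,22.3,-85],-0.1],
    [[84,434,17],[32,22.3,-85],-0.1],
    [[84,434,17],[32,22.3,-85],-0.1],
  ],
)

```text
clock: 11.0
position: [0.6423, -0.2199, 0.1934]
tool_rot: [-3.035, -0.463, 1.208]
force: [2.1, 1.0, 0.6]
grip_width: 0.0387
finger_force: 0.0
```

```bash
python3 - <<'E'
from h import *
where()
go(70,-275,150,90,-35)
E
```

```text
t 11.00 tray [  57.5 -216.6] z 193.4 rot [-173.9  -26.5   61.3] F tray [2.2 0.7 0.6] w 0.039 q [ 0.21  0.8   0.43  1.38 -0.76  1.33  0.53]
to (70, -275, 150, 90, -35) shift [-60.  41.  14.] turn [  8.7   6.9 -25. ]
```

Call:
send_rows(
  increments=[
    [[-60,41,-10],[8.7,6.9,-25],-0.1],
    [[-60,41,0],[8.7,6.9,-25],-0.1],
    [[-60,41,14],[8.7,6.9,-25],-0.1],
    [[-60,41,14],[8.7,6.9,-25],-0.1],
    [[-60,41,14],[8.7,6.9,-25],-0.1],
  ],
)

```text
clock: 11.5
position: [0.6625, -0.2745, 0.1497]
tool_rot: [-3.135, -0.608, 1.698]
force: [0.6, 1.0, -0.1]
grip_width: 0.0384
finger_force: 0.0
```

```bash
python3 - <<'E'
from h import *
where()
p=camera_params("top");im=grab_frame("top");report(im,p,tray())
c=im[110:260,260:450];cv2.imwrite("pics/t3.png",cv2.resize(c,None,fx=4,fy=4,interpolation=cv2.INTER_CUBIC))
go(70,-262,34,90,-35);go(70,-240,34,90,-35);
E
```

```text
t 11.50 tray [  70.  -273.4] z 149.7 rot [-179.6  -34.8   89.4] F tray [ 0.7  0.9 -0.1] w 0.038 q [ 0.39  1.03  0.3   1.03 -0.69  1.59  0.89]
centre tray [ 68.5 166.4] W 80.3 D 109.8 yaw 0.2 deg x 14.0 123.0 y 126.0 207.0
centre tray [69.2 49.4] W 74.5 D 109.7 yaw 0.2 deg x 14.0 124.0 y 12.0 87.0
centre tray [ 69.5 -61.4] W 84.5 D 109.8 yaw -0.0 deg x 15.0 124.0 y -104.0 -19.0
centre tray [  69.8 -180.3] W 74.6 D 109.8 yaw 1.0 deg x 15.0 125.0 y -218.0 -142.0
to (70, -262, 34, 90, -35) shift [-57.   0. 102.] turn [ 0.1  0.2 -0.5]
to (70, -240, 34, 90, -35) shift [-39.   0. 115.] turn [ 0.1  0.2 -0.5]
```

View pics/t3.png

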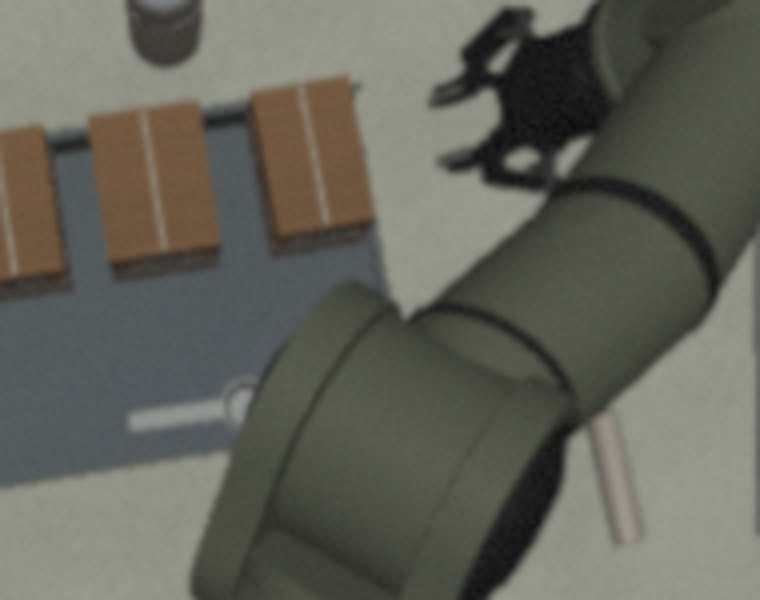

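The close top view shows the open fingers right of carton d, at crop (450,125). They're lined up with d's right side at (360,160) and clear of the tray.

```bash
python3 - <<'E'
from h import *
go(70,-262,30,90,-35);go(70,-232,30,90,-35);go(70,-180,30,90,-35)
E
```

```text
to (70, -262, 30, 90, -35) shift [-59.   0. 106.] turn [ 0.1  0.2 -0.5]
to (70, -232, 30, 90, -35) shift [-35.  -0. 123.] turn [ 0.1  0.2 -0.5]
to (70, -180, 30, 90, -35) shift [  8.  -0. 152.] turn [ 0.1  0.2 -0.5]
```

Call:
send_rows(
  increments=[
    [[-59,0,50],[0,0,-0.5],-0.1],
    [[-59,0,80],[0,0,-0.5],-0.1],
    [[-59,0,106],[0,0,-0.5],-0.1],
    [[-59,0,106],[0,0,-0.5],-0.1],
    [[-35,0,123],[0,0,-0.5],-0.1],
    [[-31,0,126],[0,0,-0.5],-0.1],
    [[-26,0,129],[0,0,-0.5],-0.1],
    [[-21,0,132],[0,0,-0.5],-0.1],
    [[-16,0,136],[0,0,-0.5],-0.1],
    [[-11,0,139],[0,0,-0.5],-0.1],
  ],
)

```text
clock: 12.55
position: [0.6526, -0.2051, 0.0299]
tool_rot: [3.14, -0.608, 1.711]
force: [0.8, -1.2, 0.5]
grip_width: 0.0386
finger_force: 0.8
```

```bash
python3 - <<'E'
from h import *
where()
p=camera_params("top");im=grab_frame("top");report(im,p,tray())
go(70,-180,30,90,-35);go(70,-140,30,90,-35);
E
```

```text
t 12.55 tray [  69.7 -203.3] z 29.9 rot [179.9 -34.8  90.1] F tray [ 0.7 -1.3  0.5] w 0.039 q [ 0.32  1.09  0.25  1.23 -0.73  1.33  0.98]
centre tray [ 68.5 166.2] W 79.9 D 109.6 yaw 0.1 deg x 14.0 123.0 y 126.0 206.0
centre tray [69.2 49.2] W 73.9 D 109.5 yaw 0.3 deg x 14.0 124.0 y 12.0 86.0
centre tray [ 69.6 -61.4] W 84.4 D 109.7 yaw -0.2 deg x 15.0 125.0 y -104.0 -19.0
centre tray [  69.6 -159.7] W 76.7 D 109.4 yaw -0.2 deg x 15.0 124.0 y -198.0 -121.0
to (70, -180, 30, 90, -35) shift [18.  0. 13.] turn [-0.   0.1  0.1]
to (70, -140, 30, 90, -35) shift [51.  0. 35.] turn [-0.   0.1  0.1]
```

Call:
send_rows(
  increments=[
    [[5,0,3],[0,0,0],-0.1],
    [[10,0,7],[0,0,0],-0.1],
    [[15,0,10],[0,0,0],-0.1],
    [[20,0,14],[0,0,0],-0.1],
    [[25,0,17],[0,0,0],-0.1],
    [[30,0,21],[0,0,0],-0.1],
    [[34,0,24],[0,0,0],-0.1],
    [[38,0,27],[0,0,0],-0.1],
    [[42,0,29],[0,0,0],-0.1],
    [[46,0,32],[0,0,0],-0.1],
  ],
)

```text
clock: 13.6
position: [0.6447, -0.1494, 0.0296]
tool_rot: [3.14, -0.608, 1.711]
force: [-0.1, -3.5, 2.1]
grip_width: 0.0383
finger_force: 2.2
```

```bash
python3 - <<'E'
from h import *
where()
p=camera_params("top");im=grab_frame("top");report(im,p,tray())
go(70,-110,30,90,-35)
E
```

```text
t 13.60 tray [  69.6 -147.1] z 29.6 rot [179.9 -34.8  90.1] F tray [-0.6 -3.5  2.1] w 0.038 q [ 0.26  1.04  0.23  1.35 -0.76  1.25  0.98]
centre tray [ 68.5 166.5] W 80.2 D 109.5 yaw 0.0 deg x 14.0 123.0 y 126.0 207.0
centre tray [ 69.4 -26. ] W 110.2 D 231.5 yaw 0.1 deg x 14.0 124.0 y -142.0 90.0
to (70, -110, 30, 90, -35) shift [30.  0. 20.] turn [-0.   0.1  0.1]
```

Call:
send_rows(
  increments=[
    [[4,0,3],[0,0,0],-0.1],
    [[8,0,6],[0,0,0],-0.1],
    [[12,0,9],[0,0,0],-0.1],
    [[16,0,11],[0,0,0],-0.1],
    [[20,0,14],[0,0,0],-0.1],
    [[24,0,17],[0,0,0],-0.1],
    [[28,0,20],[0,0,0],-0.1],
    [[32,0,22],[0,0,0],-0.1],
    [[36,0,25],[0,0,0],-0.1],
    [[39,0,27],[0,0,0],-0.1],
  ],
)

```text
clock: 14.65
position: [0.6381, -0.1022, 0.0297]
tool_rot: [3.14, -0.608, 1.711]
force: [1.4, -4.5, -1.0]
grip_width: 0.0382
finger_force: 2.3
```

```bash
python3 - <<'E'
from h import *
where()
p=camera_params("top");im=grab_frame("top");report(im,p,tray())
E
```

```text
t 14.65 tray [ 69.5 -99.4] z 29.7 rot [179.9 -34.8  90.1] F tray [ 0.8 -4.7 -1. ] w 0.038 q [ 0.2   1.    0.22  1.44 -0.78  1.19  0.97]
centre tray [69.1 60.3] W 110.0 D 309.0 yaw 0.4 deg x 14.0 124.0 y -94.0 215.0
```

Call:
send_rows(
  increments=[
    [[2,0,1],[0,0,0],-0.1],
    [[4,0,3],[0,0,0],-0.1],
    [[5,0,4],[0,0,0],-0.1],
    [[6,0,4],[0,0,0],-0.1],
    [[7,0,5],[0,0,0],-0.1],
  ],
)

```text
clock: 15.2
position: [0.637, -0.0942, 0.0297]
tool_rot: [3.14, -0.608, 1.711]
force: [0.7, -6.6, 2.8]
grip_width: 0.0382
finger_force: 3.1
```

```bash
python3 - <<'E'
from h import *
where()
p=camera_params("top");im=grab_frame("top");report(im,p,tray())
E
```

```text
t 15.20 tray [ 69.6 -91.4] z 29.7 rot [179.9 -34.8  90.1] F tray [-0.2 -6.6  2.8] w 0.038 q [ 0.19  1.    0.21  1.45 -0.79  1.17  0.97]
centre tray [68.9 68.1] W 110.2 D 307.7 yaw 0.3 deg x 13.0 124.0 y -86.0 222.0
```

Call:
send_rows(
  increments=[
    [[1,0,1],[0,0,0],-0.1],
    [[2,0,1],[0,0,0],-0.1],
    [[2,0,1],[0,0,0],-0.1],
  ],
)

```text
clock: 15.55
position: [0.6369, -0.093, 0.0298]
tool_rot: [3.14, -0.606, 1.71]
force: [1.3, -9.8, -0.2]
grip_width: 0.0384
finger_force: 4.9
```

Call:
send_rows(
  increments=[
    [[1,0,0],[0,0,0],-0.1],
    [[1,0,1],[0,0,0],-0.1],
  ],
)

```text
clock: 15.75
position: [0.6369, -0.0928, 0.0296]
tool_rot: [3.139, -0.604, 1.71]
force: [1.7, -18.0, 8.9]
grip_width: 0.0382
finger_force: 9.3
```

```bash
python3 - <<'E'
from h import *
where()
p=camera_params("top");im=grab_frame("top");report(im,p,tray())
E
```

```text
t 15.75 tray [ 69.7 -89.9] z 29.6 rot [179.9 -34.6  90.1] F tray [ -0.8 -18.1   8.9] w 0.038 q [ 0.19  0.99  0.21  1.46 -0.79  1.17  0.97]
centre tray [68.9 69.2] W 110.2 D 307.8 yaw 0.4 deg x 13.0 124.0 y -85.0 223.0
```

Call:
send_rows(
  increments=[
    [[-8,0,-6],[0,0,0],-0.1],
    [[-33,0,-23],[0,0,0],-0.1],
    [[-33,0,-23],[0,0,0],-0.1],
    [[20,0,-100],[0,0,0],-0.1],
    [[20,0,-100],[0,0,0],-0.1],
    [[20,0,-170],[0,0,0],-0.1],
    [[20,0,-170],[0,0,0],-0.1],
  ],
)

```text
clock: 16.5
position: [0.6484, -0.1723, 0.1849]
tool_rot: [3.136, -0.606, 1.713]
force: [0.4, -0.8, -0.6]
grip_width: 0.0383
finger_force: 0.0
```

```bash
cat > chk.py <<'E'
from h import *
import sys
where()
p=camera_params("top");im=grab_frame("top");report(im,p,tray())
t=tray();rs,_=rects(im,p);q=max((r[1] for r in rs),key=len);q=to_tray(q,t)*1000
for y in range(-75,225,15):
    k=q[np.abs(q[:,1]-y)<4];print(y,k[k[:,0]<60,0].mean().round(1),k[k[:,0]>80,0].mean().round(1),end=" | ")
k=q[(q[:,0]>25)&(q[:,0]<115)]
for s in(0,1):
    e=k[(k[:,1]>100)==bool(s)];print("\nend fit",np.polyfit(e[:,0]-70,e[:,1],1).round(3))
# tray outer corners, from dark edges: save zoom for viewing
c=im[120:245,195:370];cv2.imwrite(f"pics/{sys.argv[1]}.png",cv2.resize(c,None,fx=4.5,fy=4.5,interpolation=cv2.INTER_CUBIC))
E
python3 chk.py t4
```

```text
t 16.50 tray [  70.1 -170.3] z 184.9 rot [179.7 -34.7  90.3] F tray [ 0.3 -0.8 -0.6] w 0.038 q [ 0.26  0.87  0.28  1.27 -0.7   1.47  0.87]
centre tray [68.9 69.4] W 110.5 D 307.5 yaw 0.4 deg x 13.0 124.0 y -84.0 223.0
-75 15.1 123.3 | -60 15.0 123.6 | -45 15.1 122.8 | -30 15.2 123.7 | -15 15.1 123.4 | 0 15.3 123.9 | 15 15.2 123.6 | 30 14.7 122.8 | 45 14.9 123.8 | 60 14.7 123.6 | 75 14.9 122.9 | 90 14.3 122.8 | 105 14.3 122.2 | 120 14.3 122.6 | 135 14.2 122.3 | 150 14.2 122.8 | 165 14.2 122.8 | 180 13.6 122.1 | 195 14.0 122.6 | 210 14.0 122.6 | 
end fit [-6.0000e-03 -8.2967e+01]

end fit [2.00000e-03 2.22467e+02]
```

View pics/t4.png

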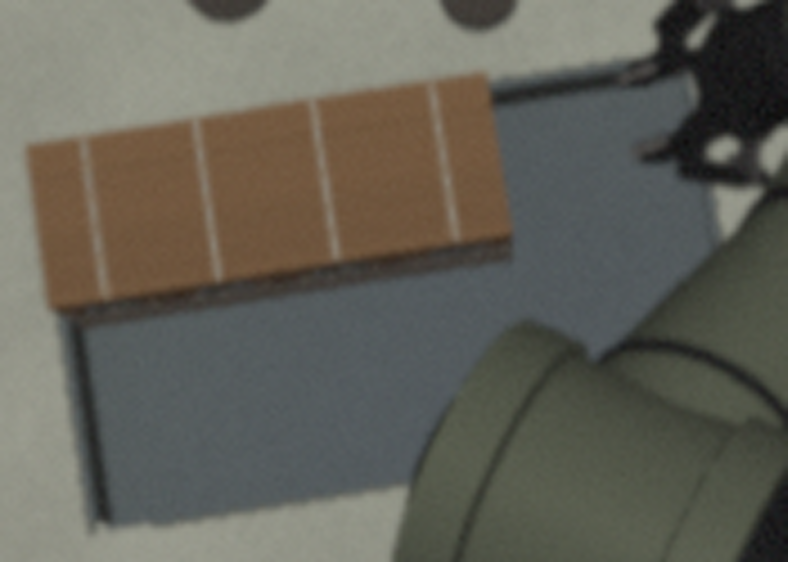

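The top view shows the four cartons in one tight row in the far-left corner, and the tray corners haven't moved (crop (41,158), (95,530)). I'll finish with a gentle front press on each carton to make sure it's flush.

```bash
python3 - <<'E'
from h import *
go(-30,-45,190,0,-10)
E
```

```text
to (-30, -45, 190, 0, -10) shift [ 107. -100.   68.] turn [-34.2 -19.6  83.9]
```

Call:
send_rows(
  increments=[
    [[107,-100,68],[-34.2,-19.6,83.9],-0.3],
    [[107,-100,68],[-34.2,-19.6,83.9],-0.3],
    [[107,-100,68],[-34.2,-19.6,83.9],-0.3],
    [[107,-100,68],[-34.2,-19.6,83.9],-0.3],
    [[107,-100,68],[-34.2,-19.6,83.9],-0.3],
    [[107,-100,68],[-34.2,-19.6,83.9],-0.3],
    [[107,-100,68],[-34.2,-19.6,83.9],-0.3],
    [[107,-100,68],[-34.2,-19.6,83.9],-0.3],
    [[107,-100,68],[-34.2,-19.6,83.9],-0.3],
    [[107,-100,68],[-34.2,-19.6,83.9],-0.3],
  ],
)

```text
clock: 17.55
position: [0.5304, -0.0582, 0.186]
tool_rot: [-3.1, -0.215, 0.314]
force: [0.3, -0.8, 0.1]
grip_width: 0.0301
finger_force: 0.0
```

```bash
python3 - <<'E'
from h import *
where();go(-30,-45,190,0,-10);go(-30,-45,60,0,-10);go(0,-45,60,0,-10)
E
```

```text
t 17.55 tray [-31.1 -41.1] z 186.0 rot [-177.6  -12.3   10.1] F tray [ 0.2 -0.8  0.1] w 0.030 q [-0.49  0.47  0.75  2.06 -0.75  0.69 -0.5 ]
to (-30, -45, 190, 0, -10) shift [ 1.  4. -4.] turn [-4.3 -2.1  9.9]
to (-30, -45, 60, 0, -10) shift [-27.   9. 123.] turn [-4.3 -2.1  9.9]
to (0, -45, 60, 0, -10) shift [  2.  15. 129.] turn [-4.3 -2.1  9.9]
```

Call:
send_rows(
  increments=[
    [[0,4,-4],[-4.3,-2.1,9.9],-0.3],
    [[0,4,-4],[-4.3,-2.1,9.9],-0.3],
    [[-27,9,60],[-4.3,-2.1,9.9],-0.3],
    [[-27,9,123],[-4.3,-2.1,9.9],-0.3],
    [[-27,9,123],[-4.3,-2.1,9.9],-0.3],
    [[-27,9,123],[-4.3,-2.1,9.9],-0.3],
  ],
)

```text
clock: 18.15
position: [0.5301, -0.0618, 0.0565]
tool_rot: [-3.14, -0.17, 0.144]
force: [0.0, -1.2, 0.4]
grip_width: 0.0301
finger_force: 0.0
```

```bash
python3 - <<'E'
from h import *
where();go(4,-45,60,0,-10);go(7,-45,60,0,-10)
E
```

```text
t 18.15 tray [-31.9 -44.6] z 56.5 rot [-179.9   -9.7    0.4] F tray [-0.2 -1.2  0.4] w 0.030 q [-0.36  0.68  0.53  2.12 -1.    0.42 -0.46]
to (4, -45, 60, 0, -10) shift [36.  1.  3.] turn [-0.2  0.3  0.3]
to (7, -45, 60, 0, -10) shift [39.  1.  3.] turn [-0.2  0.3  0.3]
```

Call:
send_rows(
  increments=[
    [[20,1,1],[0,0,0.3],-0.3],
    [[34,1,3],[0,0,0.3],-0.3],
    [[37,1,3],[0,0,0.3],-0.3],
    [[38,1,3],[0,0,0.3],-0.3],
    [[39,1,3],[0,0,0.3],-0.3],
  ],
)

```text
clock: 18.65
position: [0.569, -0.0585, 0.0645]
tool_rot: [-3.141, -0.173, 0.139]
force: [-13.5, -4.6, 0.7]
grip_width: 0.0297
finger_force: 7.5
```

```bash
python3 - <<'E'
from h import *
where()
E
```

```text
t 18.65 tray [  7.1 -46.6] z 64.5 rot [-179.9   -9.9    0. ] F tray [-14.   -2.7   0.7] w 0.030 q [-0.4   0.71  0.59  2.03 -0.96  0.5  -0.54]
```

Call:
send_rows(
  increments=[
    [[-15,0,0],[0,0,0],-0.3],
    [[-15,-40,0],[0,0,0],-0.3],
    [[-15,-81,0],[0,0,0],-0.3],
    [[-15,-81,0],[0,0,0],-0.3],
    [[-6,-81,2],[0,0,0],-0.3],
    [[-3,-81,3],[0,0,0],-0.3],
    [[-2,-81,3],[0,0,0],-0.3],
    [[-1,-81,3],[0,0,0],-0.3],
  ],
)

```text
clock: 19.45
position: [0.5574, 0.0213, 0.0604]
tool_rot: [-3.139, -0.172, 0.138]
force: [-21.3, 2.3, 12.5]
grip_width: 0.0295
finger_force: 10.5
```

```bash
python3 - <<'E'
from h import *
where()
E
```

```text
t 19.45 tray [ 6.5 34. ] z 60.4 rot [-179.8   -9.8   -0. ] F tray [-20.7   5.2  12.5] w 0.030 q [-0.57  0.71  0.6   2.07 -0.98  0.46 -0.66]
```

Call:
send_rows(
  increments=[
    [[-15,0,-3],[0,0,0],-0.3],
    [[-15,-40,-3],[0,0,0],-0.3],
    [[-15,-77,-3],[0,0,0],-0.3],
    [[-15,-77,-3],[0,0,0],-0.3],
    [[-7,-77,-1],[0,0,0],-0.3],
    [[-5,-77,-1],[0,0,0],-0.3],
    [[-4,-77,-1],[0,0,0],-0.3],
    [[-3,-77,-1],[0,0,0],-0.3],
  ],
)

```text
clock: 20.25
position: [0.5455, 0.0967, 0.061]
tool_rot: [-3.141, -0.175, 0.137]
force: [-1.7, -1.5, 0.2]
grip_width: 0.0298
finger_force: 0.9
```

```bash
python3 - <<'E'
from h import *
where()
E
```

```text
t 20.25 tray [  5.1 110.3] z 61.0 rot [-180.  -10.   -0.] F tray [-1.9 -1.2  0.2] w 0.030 q [-0.75  0.72  0.63  2.08 -0.99  0.45 -0.81]
```

Force here is 1.9 N, so I'll press a little further in small steps.

Call:
send_rows(
  increments=[
    [[0.5,0,0],[0,0,0],-0.3],
    [[1,0,0],[0,0,0],-0.3],
  ],
)

```text
clock: 20.45
position: [0.5458, 0.0973, 0.061]
tool_rot: [-3.141, -0.174, 0.138]
force: [-6.1, -4.9, 1.0]
grip_width: 0.0298
finger_force: 3.3
```

Carton b is against the wall (6 N after 0.5 mm). Next is carton a.

Call:
send_rows(
  increments=[
    [[-15,0,-3],[0,0,0],-0.3],
    [[-15,-40,-3],[0,0,0],-0.3],
    [[-15,-72,-3],[0,0,0],-0.3],
    [[-15,-72,-3],[0,0,0],-0.3],
    [[-7,-72,-1],[0,0,0],-0.3],
    [[-5,-72,-1],[0,0,0],-0.3],
    [[-4,-72,-1],[0,0,0],-0.3],
    [[-3,-72,-1],[0,0,0],-0.3],
    [[-2,-72,-1],[0,0,0],-0.3],
  ],
)

```text
clock: 21.35
position: [0.5344, 0.1685, 0.0619]
tool_rot: [-3.141, -0.175, 0.138]
force: [0.6, 0.7, -0.2]
grip_width: 0.0299
finger_force: 0.0
```

Call:
send_rows(
  increments=[
    [[0.5,0,0],[0,0,0],-0.3],
    [[1,0,0],[0,0,0],-0.3],
  ],
)

```text
clock: 21.55
position: [0.535, 0.169, 0.062]
tool_rot: [-3.141, -0.175, 0.139]
force: [-3.9, -1.8, 0.4]
grip_width: 0.0298
finger_force: 1.4
```

```bash
python3 - <<'E'
from h import *
where()
E
```

```text
t 21.55 tray [  4.7 183.4] z 62.0 rot [-1.8e+02 -1.0e+01  1.0e-01] F tray [-4.1 -1.3  0.4] w 0.030 q [-0.92  0.74  0.67  2.06 -0.98  0.47 -0.96]
```

Call:
send_rows(
  increments=[
    [[0.5,0,0],[0,0,0],-0.3],
    [[0.5,0,0],[0,0,0],-0.3],
  ],
)

```text
clock: 21.75
position: [0.5351, 0.169, 0.062]
tool_rot: [-3.141, -0.174, 0.139]
force: [-4.4, -2.3, 2.5]
grip_width: 0.0298
finger_force: 2.5
```

Call:
send_rows(
  increments=[
    [[-25,0,-4],[0,0,0],-0.3],
    [[-25,0,-50],[0,0,0],-0.3],
    [[-25,0,-100],[0,0,0],-0.3],
    [[-75,0,-150],[0,-5,0],-0.3],
    [[-75,0,-150],[0,-5,0],-0.3],
  ],
)

```text
clock: 22.25
position: [0.4359, 0.1552, 0.1989]
tool_rot: [-3.14, -0.087, 0.139]
force: [0.9, 0.8, 0.6]
grip_width: 0.0295
finger_force: 0.0
```

```bash
python3 chk.py t5; python3 - <<'E'
import cv2
# tray/scoop shift between first and present picture, away from cartons (far-right corner, scoop)
a=cv2.imread("pics/crop0.png",0);b=cv2.imread("pics/t5.png",0)
for n,(x0,y0,x1,y1) in {"right lip low":(700,330,788,470),"far right wall":(640,30,760,100),"scoop":(500,370,620,450),"near-right":(600,390,788,500)}.items():
    r=cv2.matchTemplate(b[max(0,y0-20):y1+20,max(0,x0-20):x1+20],a[y0:y1,x0:x1],cv2.TM_CCOEFF_NORMED);_,v,_,m=cv2.minMaxLoc(r);print(n,m,min(20,x0),min(20,y0),round(v,2))
E
```

```text
t 22.25 tray [-95.4 183.3] z 198.9 rot [-179.9   -5.     0. ] F tray [1.  0.7 0.6] w 0.030 q [-1.3   0.49  1.1   2.15 -0.63  0.77 -1.24]
centre tray [69.9 69.7] W 109.7 D 307.2 yaw 0.4 deg x 14.0 125.0 y -84.0 223.0
-75 17.3 124.7 | -60 17.1 125.0 | -45 16.3 124.4 | -30 16.8 124.8 | -15 16.6 124.4 | 0 16.5 124.4 | 15 16.5 124.5 | 30 15.9 123.8 | 45 16.3 124.3 | 60 16.3 124.3 | 75 16.4 123.9 | 90 15.8 123.6 | 105 15.7 122.8 | 120 15.8 123.4 | 135 15.6 123.4 | 150 15.3 123.2 | 165 15.0 123.1 | 180 15.0 122.7 | 195 15.1 122.7 | 210 14.9 122.7 | 
end fit [-2.0000e-03 -8.2819e+01]

end fit [6.0000e-03 2.2274e+02]
right lip low (19, 19) 20 20 1.0
far right wall (19, 19) 20 20 1.0
scoop (20, 19) 20 20 0.99
near-right (19, 19) 20 20 1.0
```

View pics/t5.png

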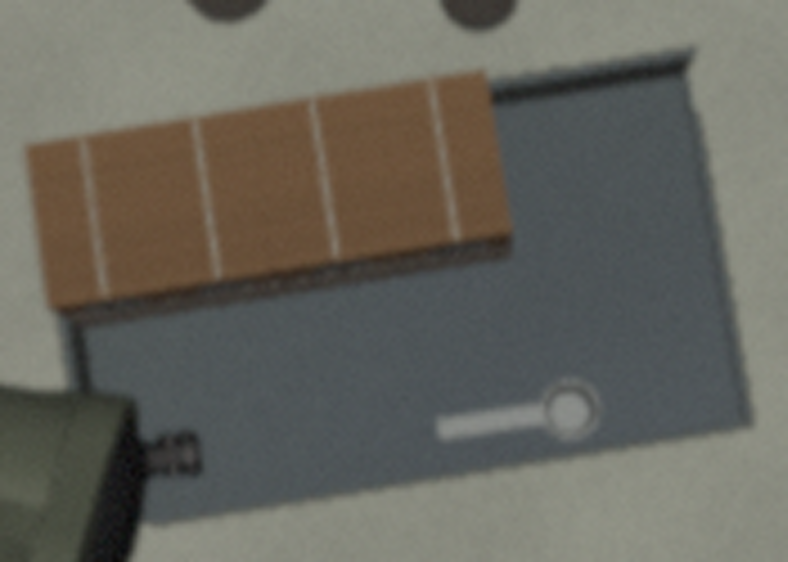

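The top view shows one straight, tight row in the corner. The tray has moved less than 1 mm, the scoop is where it was, and the gripper is clear.

```bash
python3 -c "
from workcell import *
print(job_done())"
```

```text
the job is handed in; nothing more can be done
None
```

The four cartons stand upright in one tight, straight row along the far wall, hard against the left end wall; the tray moved less than 1 mm, the scoop is where it was, and I handed the job in at about 22 s.

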